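Set the slab roller's gap by clicks and offer up the slab

TASK

Get the small slab roller ready for a pass: push its gap lever back until it is home against the closed stop, then push it the other way three clicks and leave it sitting in the third notch, never past it. Then push the clay slab along the feed board, sliding it and never lifting it, until its edge meets the rollers.

Things in the scene. Friction and masses are not known exactly. Their poses are not given: they have to be found in the camera images.
- slab_roller: Table-top clay slab roller, fixed: wooden base 164 x 370 mm, grey side frames, two 32 mm steel rollers one above the other along its x axis, a grey bridge over them (156 mm in x, 76 mm in y, top at 98 mm). Origin on the table below the rollers' middle, z up; axes within 0.3 rad of the world's. A fixed crank sticks out 150 mm to -x, at y = -62 to +10 mm, up to 80 mm high.
- feed_board (a point): Middle of the top of the plywood feed board, 46 mm above the table, at machine x = 0, y = +120 mm. The board reaches from the rollers out to y = +210 mm. Two wooden fences on it, 9 mm high, inner faces at x = +-54 mm, run from y = 40 to 205 mm. Axes as slab_roller.
- gap_lever (a joint): Lever travel along the machine's +x, in m. 0 = home at the hard closed stop (handle at machine x = -30 mm). Notches every 12 mm; third click = 0.036. It starts at or near the first or second notch. Leaving a notch takes about 5 to 7 N; resistance fades to nothing half way, then a sprung ball makes the lever jump up to 6 mm ahead into the next notch. Each click raises the upper roller 1 mm.
- lever_handle (a point): On the axis of the lever's upright black round grip, 22 mm in diameter, 138 mm above the table; the grip runs from 119 to 156 mm above the table and nothing else on the machine stands so high. Push it sideways along the machine's x.
- carriage_top (a point): Top of the lever's dark carriage below the grip, on the grip's axis, 116 mm above the table: 26 mm along x, 58 mm along y; a small brass cap on it reaches 119 mm. It moves with the lever along a slot in the bridge; a line on the bridge marks each notch, the home line longest.
- nip (a point): Middle of the line where the rollers meet, level with the feed board (46 mm above the table). Axes as slab_roller.
- clay_slab: Flat round slab of stiff grey-brown clay, 90 x 84 mm and 11 mm thick, on the feed board between the fences, its middle 105 to 125 mm from the nip. Origin at the centre of its underside. It slides towards the machine's -y; its edge meets the upper roller when its middle is about 51 to 55 mm from the nip.
- jar_plain: Bystander: white jar with a lid, 62 mm in diameter and 73 mm high, on the table beyond the machine; origin at the centre of its underside.
- clay_beaker: Bystander: grey clay beaker, 78 mm wide and 84 mm high, on the table beyond the machine; origin at the centre of its underside.
- loop_tool: Bystander: wooden loop tool 175 mm long, 18 mm wide, 11 mm thick, lying on the table between the machine and the robot; origin at its middle.
Not all that is in view belongs to the job. Leave any yellow look-alike of the clay_slab alone.

How it is judged:
By the outcome, as a careful person would: the job done as asked, in the order asked, and still so for the second after the job is handed in, with the robot touching nothing.
It also fails if it takes over 72 s, if anything falls off the work surface, if the arm or the gripper's body presses on something with over 40 N, if the wrist force passes 120 N, or if a joint passes its speed limit or range.

ROBOT

A 7-joint arm with a two-finger parallel gripper is mounted at the origin on a cart in front of the work surface, level with it; the furniture and walls round the work are solid. World frame = base frame: x ahead of the robot, y to its left, z up, the work surface at z = 0. Lengths are in mm, angles in rad, forces in N, time in s.
With the tool pointing down it reaches from about 425 to 1025 mm from the base axis. Payload 3.6 kg.
Tool frame: the origin (TCP) lies at the very end of the fingers, on their centre line; the grasp point (between the pads) lies 19 mm behind it (env.grasp_offset is the z of the grasp point in the tool frame, in mm); z points along the fingers, y is the line along which they close (so a half turn about z gives the same grasp; the last joint's range is limited). The gripper opens to 85 mm and grips with 20 to 120 N. Pads are 22 mm wide; open, the fingers measure 114 mm over their backs; the gripper's body (76 mm by 85 mm) begins 54 mm behind the grasp point. The pads swing forward as they close: fully open they stand 13 mm farther back than shut.
Start: joints at [-1.321, 0.591, 0.048, 1.609, -0.033, 0.943, -0.034], TCP at [244.369, 682.578, 231.302] pointing down, gripper open.
Joint ranges: [-2.69, 2.69], [-0.47, 2.24], [-1.27, 1.36], [0.19, 2.51], [-1.53, 4.68], [0.08, 2.07], [-3.09, 3.09]. Speed limits (rad/s): [2.57, 2.57, 3.14, 3.14, 3.14, 3.14, 3.14].

INTERFACE

Orientations are given as a rotation vector (axis times angle).
In Python, from cell import env, eyes, ticket gives the robot as it stands. The module is installed in compiled form; this text tells all that it offers.
- The arm moves only by the shell command python3 -m crank 'ROWS' [OPENING] [FORCE]. ROWS is text: rows parted by semicolons, each of 6 numbers parted by spaces: the shift along the tool's x, y, z in units of 40 mm (1.0 is 40 mm), then the turn, a rotation vector about the tool's x, y, z in units of 6 degrees (1.0 is 6 degrees). A call has exactly 8 rows; each row is the pose to reach, as a shift and turn from the pose commanded when the call began, along the tool's axes at that moment; what a row does not reach only later rows make up. A row lasts 1/12 s, in which the tool goes at most 41.7 mm and 7.16 degrees, less where a joint would pass 70% of its speed; a pose out of reach is approached as far as the arm can. A call with a gripper value outside its range is refused whole. OPENING is the opening, from 0 (shut) to 1 (fully open), set as the call begins (- or left out, the last holds). The fingers move at their own pace and stop on an object; FORCE is the grip in N (left out, the last holds). Time passes only in rows, so rows that repeat a pose let the fingers close, or fill a call up. It gives the time, the measured TCP pose, the force, the opening and the grip force at its end, in the units of the state.
- env.get_state(): the state, without advancing time (a new reading comes with each control period).
- eyes.read_camera(name): name is "side" or "top" or "wrist"; returns the picture (400x640x3 uint8, red, green, blue); there is no depth.
- eyes.get_calibration(name): a dict with "fovy" (degrees; the focal length in pixels is half the picture's height over the tangent of half this angle, whatever the lens; pixels are square), "cx", "cy" (the principal point, pixels), "R" (3x3) and "t" (3): a world point X has camera coordinates R X + t; the wrist camera has in their place "T_tool_cam" (4x4, takes a point from camera to tool coordinates, whose origin is the TCP and whose axes are the flange's). Camera axes: x right, y down, z forward; pixel columns grow to the right and rows downward; lengths in mm; the calibration is good to about 2 mm. A picture is of the moment at which its call begins: read the wrist's pose just before it. get_calibration takes no time and is no camera call.
- ticket.sign_off(): hands the job in; it is judged then, once.
The state is a dict: "t": time; "qpos": joint angles; "dq": joint speeds; "effort": joint torques, N m; "ee_pos": TCP position; "tool_rot": TCP orientation; "wrist_force": force on the tool from outside, world axes, zero at the start; "wrist_torque": the same for the moment, N m; "finger_gap": finger opening in mm; "grip_force": force on a finger pad.
Only numpy, scipy, OpenCV 4.12 (cv2) and the standard library are available. Lean on these libraries where they do the work, as an engineer would, in place of code of your own. Each camera call takes 0.05 s, during which the arm holds its last target. There are 200 camera calls.

## Working session

There is one attempt and no reset: what is moved stays moved. The work goes in short steps, Python scripts to look and compute and a shell command to move; the robot and the scene stay as the last step left them, time stands still between calls to the robot, and variables do not carry over. Pictures are saved under pics/ and viewed, at most 13 in all, crops included, and the job is handed in when it is done.

```bash
mkdir -p pics; python3 - <<'E'
from cell import env,eyes
import cv2,numpy as np
s=env.get_state();print(s)
for n in("side","top","wrist"):
    c=eyes.get_calibration(n);print(n,c)
    cv2.imwrite(f"pics/{n}0.png",eyes.read_camera(n)[:,:,::-1])
E
```

```text
{'t': 0.0, 'qpos': array([-1.32052188,  0.59210427,  0.04828719,  1.60983763, -0.03332099,
        0.94268725, -0.03370058]), 'dq': array([-0.00118378,  0.00108522, -0.00273667, -0.00081227, -0.00059822,
       -0.00049106,  0.00066514]), 'effort': array([-2.05870156e-04, -5.48705399e+01,  1.54648874e+00, -1.98123121e+01,
        9.31949238e-03,  8.70615011e-03, -3.23527061e-06]), 'ee_pos': array([244.05785928, 681.80503604, 230.14557554]), 'tool_rot': array([-0.53717583, -3.09503926,  0.00347739]), 'wrist_force': array([0.26774492, 0.84808097, 0.99008861]), 'wrist_torque': array([-0.01991132,  0.01000228, -0.01693711]), 'grip_force': 0.0, 'finger_gap': 85.63424725129094}
side {'fovy': 51.28854102762776, 'cx': 312.4196685388048, 'cy': 187.06910229698022, 'R': array([[-9.99986701e-01,  1.42869053e-04, -5.15526633e-03],
       [ 4.07139860e-03,  6.35446121e-01, -7.72134477e-01],
       [ 3.16557987e-03, -7.72145198e-01, -6.35438253e-01]]), 't': array([ 560.46916667,   31.35137311, 1242.5896758 ])}
top {'fovy': 55.88132248608478, 'cx': 320.12016647488036, 'cy': 202.73426868435863, 'R': array([[-9.75685566e-02, -9.95228802e-01, -9.45159863e-05],
       [-9.64428652e-01,  9.45724665e-02, -2.46846963e-01],
       [ 2.45678146e-01, -2.39933479e-02, -9.69054471e-01]]), 't': array([138.9735773 , 574.00115727, 812.77197513])}
wrist {'fovy': 63.97798176245292, 'cx': 320.4890448889597, 'cy': 201.58069253627218, 'T_tool_cam': array([[-4.33957495e-04, -9.58771424e-01, -2.84178056e-01,
         7.22995094e+01],
       [ 9.99999034e-01, -7.91394551e-04,  1.14297849e-03,
        -3.61699944e-01],
       [-1.32075208e-03, -2.84177285e-01,  9.58770841e-01,
        -1.42646960e+02],
       [ 0.00000000e+00,  0.00000000e+00,  0.00000000e+00,
         1.00000000e+00]])}
```

View pics/side0.png

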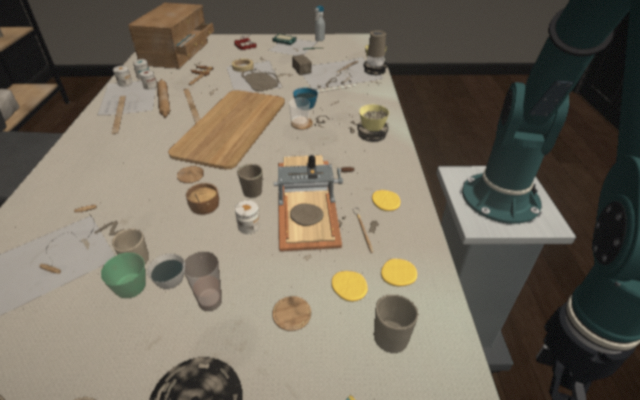

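View pics/top0.png

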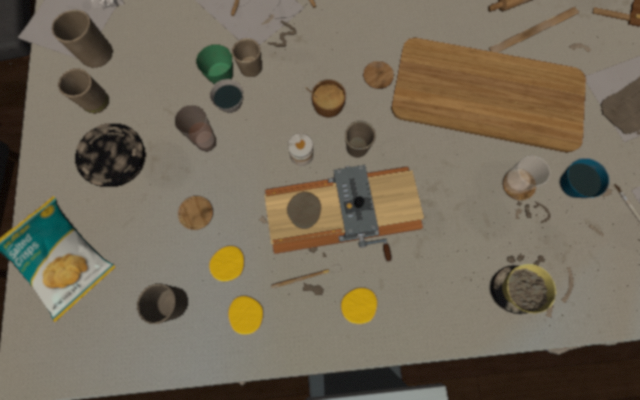

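The side view shows the roller at about (308,200), grip (312,165) and grey-brown slab (306,214). In the top view the slab is at (304,208) and the grip at (358,202).
Slab candidates (top view) are the grey-brown disc on the feed board (304,208), yellow discs (227,264), (246,315) and (360,306), and wooden discs (196,212) and (378,75). I choose (304,208), the one between the fences, and will check it in a close crop.

```bash
python3 - <<'E'
import cv2,numpy as np
a=cv2.imread("pics/top0.png")[155:260,255:435];b=cv2.imread("pics/side0.png")[145:255,260:360]
a=cv2.resize(a,None,fx=4.4,fy=4.4,interpolation=cv2.INTER_CUBIC)
cv2.imwrite("pics/topc.png",a)
cv2.imwrite("pics/sidec.png",cv2.resize(b,None,fx=5.4,fy=5.4,interpolation=cv2.INTER_CUBIC))
E
```

```text
(no output)
```

View pics/topc.png

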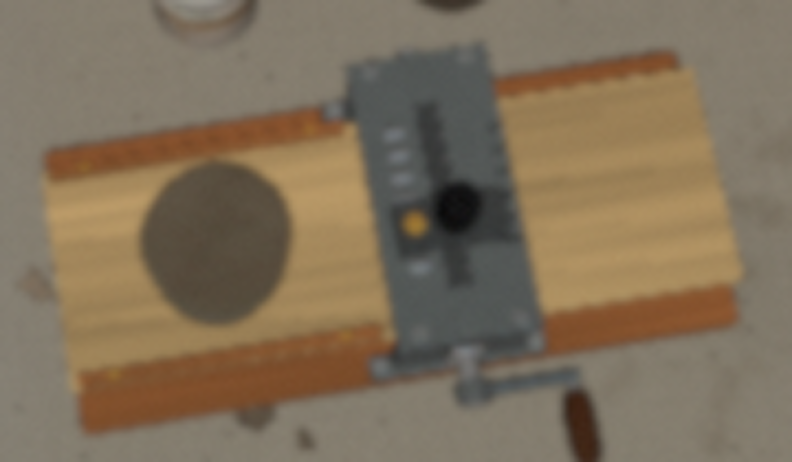

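View pics/sidec.png

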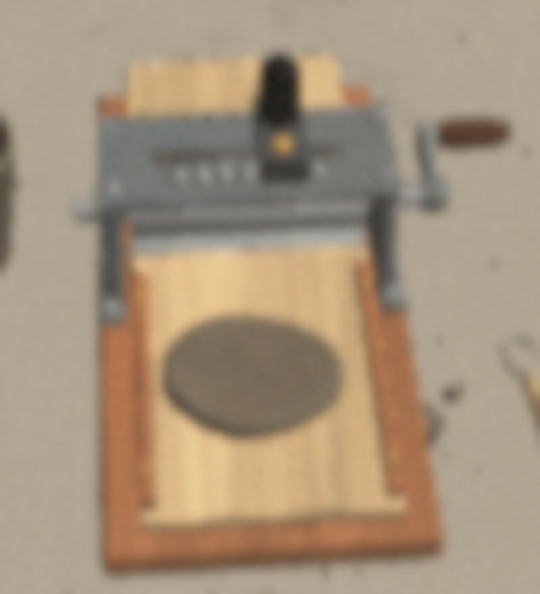

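```bash
cat > h.py <<'E'
from cell import env,eyes
import cv2,numpy as np
from scipy.optimize import least_squares
from scipy.spatial.transform import Rotation as Ro
def cam(n,s=None):
    c=eyes.get_calibration(n);f=200/np.tan(np.radians(c["fovy"]/2))
    if n!="wrist": return f,c["cx"],c["cy"],np.array(c["R"]),np.array(c["t"])
    T=np.array(c["T_tool_cam"]);Rw=Ro.from_rotvec(s["tool_rot"]).as_matrix()
    R=(Rw@T[:3,:3]).T; p=Rw@T[:3,3]+s["ee_pos"]
    return f,c["cx"],c["cy"],R,-R@p
def proj(c,X):
    q=c[3]@np.asarray(X,float)+c[4]; return np.array([c[0]*q[0]/q[2]+c[1],c[0]*q[1]/q[2]+c[2]])
def ray(c,p): 
    d=c[3].T@np.array([(p[0]-c[1])/c[0],(p[1]-c[2])/c[0],1]);return -c[3].T@c[4],d
def onz(c,p,z): o,d=ray(c,p);return o+d*(z-o[2])/d[2]
def tri(obs):
    return least_squares(lambda X:np.concatenate([proj(c,X)-p for c,p in obs]),[600,50,80])
E
python3 - <<'E'
from h import *
T=cam("top");S=cam("side")
t=lambda x,y:np.array([x/4.4+255-.39,y/4.4+155-.39]); s=lambda x,y:np.array([x/5.4+260-.4,y/5.4+145-.4])
for n,a,b in(("griptop",t(458,205),s(280,60)),("slab",t(217,243),s(252,375)),("cap",t(415,224),s(283,143)),("farL board",t(45,178),s(147,515)),("nearL board",t(78,388),s(405,505))):
    r=tri([(T,a),(S,b)]);print(n,r.x.round(1),np.sqrt(2*r.cost).round(2))
pts=[(T,t(348,68),78,38,98),(T,t(485,45),78,-38,98),(T,t(541,340),-78,-38,98),(T,t(397,352),-78,38,98),
 (S,s(100,118),78,-38,98),(S,s(378,108),-78,-38,98),(S,s(398,193),-78,38,98),(S,s(100,195),78,38,98)]
def W(p,x,y,z): c,q=np.cos(p[2]),np.sin(p[2]);return [p[0]+c*x-q*y,p[1]+q*x+c*y,z]
r=least_squares(lambda p:np.concatenate([proj(c,W(p,x,y,z))-q for c,q,x,y,z in pts]),[600,0,0],loss="soft_l1")
print(r.x, r.fun.round(1))
p=r.x
M=lambda X:Ro.from_euler('z',-p[2]).apply(np.array(X)-[p[0],p[1],0]).round(1)
print("grip",M(onz(T,t(458,205),156)),M(onz(S,s(280,60),156)))
print("slab",M(onz(T,t(217,243),57)),M(onz(S,s(252,375),57)))
for z,q in((57,(157,243)),(57,(292,243))):pass
print("boardend",M(onz(T,t(45,178),46)),M(onz(T,t(78,388),46)),M(onz(S,s(147,515),46)),M(onz(S,s(405,505),46)))
E
```

```text
griptop [560.2   2.4 156.1] 1.03
slab [576.7 122.   50.3] 0.03
cap [560.8  20.5 117.7] 0.1
farL board [624.2 213.3  46.5] 0.37
nearL board [505.  203.6  43. ] 0.63
[5.79158387e+02 2.73117764e+00 5.09946747e-02] [-0.4 -0.7  0.6 -0.1  0.2 -1.9 -0.6  0.3  0.1 -0.6  2.3 -0.6  1.  -0.1
 -0.2  1.5]
grip [-20.3   1.  156. ] [-16.9  -0.8 156. ]
slab [  2.  119.2  57. ] [  3.9 126.4  57. ]
boardend [ 55.2 208.2  46. ] [-63.3 203.8  46. ] [ 56.3 207.3  46. ] [-64.6 207.6  46. ]
```

The crop confirms the choice: the grey-brown slab sits between the fences, and the grip is near the first notch, with one line below the brass cap and three above. Next I'll move to a look pose above the machine.

```bash
cat >> h.py <<'E'
def plan(pos,yaw):
    s=env.get_state();R0=Ro.from_rotvec(s["tool_rot"])
    c,q=np.cos(yaw),np.sin(yaw)
    Rt=Ro.from_matrix(np.array([[-q,c,0],[c,q,0],[0,0,-1.]]))
    print("shift",(R0.inv().apply(np.array(pos)-s["ee_pos"])/40).round(3),"turn",((R0.inv()*Rt).as_rotvec(degrees=True)/6).round(2))
E
python3 -c "
from h import *
plan([570,60,240],.07)"
```

```text
shift [-12.911 -11.896  -0.219] turn [-1.000e-02  1.000e-02  1.105e+01]
```

```bash
python3 -m crank '-.7 -.65 0 0 0 0;-1.4 -1.3 0 0 0 0;-2.1 -1.95 0 0 0 0;-2.8 -2.6 0 0 0 0;-3.5 -3.25 0 0 0 0;-4.2 -3.9 -.1 0 0 0;-4.9 -4.55 -.1 0 0 0;-5.6 -5.2 -.1 0 0 0' 0.4 && python3 -m crank '-.7 -.65 0 0 0 1;-1.4 -1.3 0 0 0 2;-2.1 -1.95 0 0 0 3;-2.8 -2.6 0 0 0 4;-3.5 -3.25 0 0 0 5;-4.2 -3.9 -.1 0 0 6;-4.9 -4.55 -.1 0 0 7;-5.6 -5.2 -.1 0 0 8'; python3 -c "
from h import *
plan([570,60,240],.07)"
```

```text
t: 0.82
ee_pos: [385.7, 409.5, 235.4]
tool_rot: [0.537, 3.095, 0.0]
wrist_force: [0.8, -0.4, -0.1]
finger_gap: 34.1
grip_force: 0.0
t: 1.48
ee_pos: [526.5, 138.2, 239.5]
tool_rot: [1.756, 2.605, 0.001]
wrist_force: [0.5, 0.4, -0.3]
finger_gap: 34.1
grip_force: 0.0
shift [-2.221  0.276 -0.012] turn [ 0. -0.  3.]
```

```bash
python3 -m crank '-.6 .1 0 0 0 1;-1.2 .2 0 0 0 2;-1.8 .25 0 0 0 3;-2.2 .28 0 0 0 3;-2.2 .28 0 0 0 3;-2.2 .28 0 0 0 3;-2.2 .28 0 0 0 3;-2.2 .28 0 0 0 3'; python3 -c "
from h import *
s=env.get_state();print(s['ee_pos'],s['tool_rot']);np.save('s1',np.r_[s['ee_pos'],s['tool_rot']])
cv2.imwrite('pics/w1.png',eyes.read_camera('wrist')[:,:,::-1])"
```

```text
t: 2.15
ee_pos: [568.9, 64.5, 239.0]
tool_rot: [-2.133, -2.305, 0.0]
wrist_force: [-0.3, -0.1, -0.3]
finger_gap: 34.1
grip_force: 0.0
[568.93710085  64.52344615 239.02020924] [-2.13250317e+00 -2.30501801e+00  7.43703130e-05]
```

View pics/w1.png

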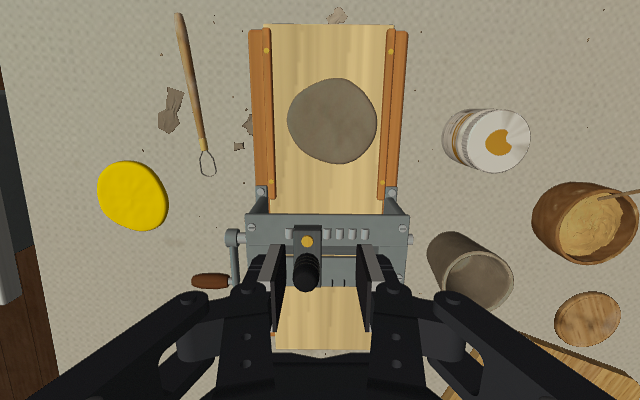

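```bash
python3 -c "
import cv2
a=cv2.imread('pics/w1.png')[15:300,225:425]
cv2.imwrite('pics/w1c.png',cv2.resize(a[170:],None,fx=4,fy=4,interpolation=cv2.INTER_CUBIC))"
```

```text
(no output)
```

View pics/w1c.png

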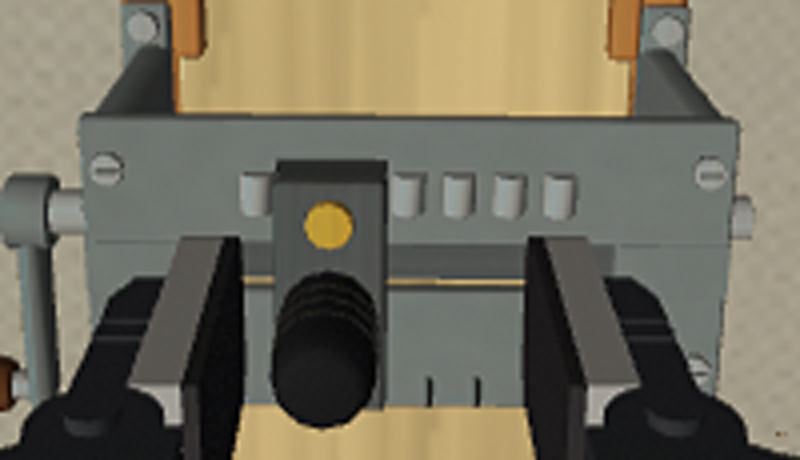

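The wrist view shows the grip at about (306,272), brass cap (307,241), bridge front corners (245,214) and (409,215), feed-board end corners (272,24) and (395,26), and slab (333,121).

```bash
cat > fit.py <<'E'
from h import *
T=cam("top");S=cam("side");v=np.load("s1.npy");Wc=cam("wrist",dict(ee_pos=v[:3],tool_rot=v[3:]))
t=lambda x,y:np.array([x/4.4+255-.39,y/4.4+155-.39]); s=lambda x,y:np.array([x/5.4+260-.4,y/5.4+145-.4])
w=lambda x,y:np.array([x/4+225-.38,y/4+185-.38])
pts=[(T,t(348,68),78,38,98),(T,t(485,45),78,-38,98),(T,t(541,340),-78,-38,98),(T,t(397,352),-78,38,98),
 (S,s(100,118),78,-38,98),(S,s(378,108),-78,-38,98),(S,s(100,195),78,38,98),
 (Wc,w(80,117),-78,38,98),(Wc,w(738,122),78,38,98)]
def W(p,x,y,z): c,q=np.cos(p[2]),np.sin(p[2]);return [p[0]+c*x-q*y,p[1]+q*x+c*y,z]
r=least_squares(lambda p:np.concatenate([(proj(c,W(p,x,y,z))-q) for c,q,x,y,z in pts]),[600,0,0],loss="soft_l1");p=r.x
M=lambda X:Ro.from_euler('z',-p[2]).apply(np.array(X)-[p[0],p[1],0]).round(1)
E
python3 - <<'E'
from fit import *
print(p,r.fun.round(1))
print("bridge w",M(onz(Wc,w(80,117),98)),M(onz(Wc,w(738,122),98)))
print("cap",M(onz(Wc,w(328,226),119)),M(onz(T,t(415,224),119)),M(onz(S,s(283,143),119)))
print("carriage edges",M(onz(Wc,w(277,163),116)),M(onz(Wc,w(388,163),116)))
print("grip top",M(onz(Wc,w(322,376),156)),M(onz(T,t(458,205),156)))
print("pads",[M(onz(Wc,w(x,173),98)) for x in(255,407,458,508,558)])
print("lines",[M(onz(Wc,w(x,378),98)) for x in(429,477)])
print("board",M(onz(Wc,(272,24),46)),M(onz(Wc,(395,26),46)))
print("fence inner near",M(onz(Wc,w(175,60),46)), M(onz(Wc,w(632,60),46)))
im=cv2.imread("pics/w1.png");h=cv2.cvtColor(im,cv2.COLOR_BGR2HSV)
m=((h[:,:,1]<75)).astype(np.uint8);m[:,:276]=0;m[:,384:]=0;m[:60]=0;m[185:]=0
cs=max(cv2.findContours(m,0,1)[0],key=cv2.contourArea);e=cv2.fitEllipse(cs);print(e,cv2.boundingRect(cs))
print("slab",M(onz(Wc,e[0],54)),"top/bot",[M(onz(Wc,q,57)) for q in((e[0][0],cs[:,0,1].min()),(e[0][0],cs[:,0,1].max()),(cs[:,0,0].min(),e[0][1]),(cs[:,0,0].max(),e[0][1]))])
E
```

```text
[5.78973075e+02 2.83301412e+00 6.44893495e-02] [-0.9 -0.4  0.1 -0.2  0.6 -2.1 -0.1  0.6 -0.  -0.4  2.2 -0.8  0.   1.8
 -1.3 -0.3  1.1  0.5]
bridge w [-76.8  37.7  98. ] [77.  38.5 98. ]
cap [-18.  20. 119.] [-17.4  19.  119. ] [-16.7  20.4 119. ]
carriage edges [-29.4  33.7 116. ] [ -4.8  34.  116. ]
grip top [-17.6   4.  156. ] [-20.1   1.2 156. ]
pads [array([-36.1,  24.3,  98. ]), array([-0.2, 24.7, 98. ]), array([11.9, 24.9, 98. ]), array([23.7, 25.1, 98. ]), array([35.6, 25.2, 98. ])]
lines [array([  6.3, -29.6,  98. ]), array([ 18.2, -29.5,  98. ])]
board [-53.7 208.7  46. ] [ 62.  208.4  46. ]
fence inner near [-62.8  36.8  46. ] [61.8 38.4 46. ]
((329.3215637207031, 119.76898193359375), (69.22834014892578, 74.90901184082031), 87.14752197265625) (287, 79, 87, 82)
slab [  1.7 122.4  54. ] top/bot [array([  0.9, 160. ,  57. ]), array([ 2.5, 82.8, 57. ]), array([-39.9, 122. ,  57. ]), array([ 44.6, 123. ,  57. ])]
```

The carriage (-17), cap (-18) and grip (-18) agree, so the lever is at the first notch, and the bridge lines at +6 and +18 confirm the notch scale. I'll straddle the grip with the fingers half open.

```bash
cat >> fit.py <<'E'
p[2]=.06
E
python3 -c "
from fit import *
print(W(p,-18,1,124))
plan(W(p,-18,1,124),p[2])"
```

```text
[np.float64(560.9455008170718), np.float64(2.751862545386814), 124]
shift [-1.526 -0.319  2.877] turn [-0.01 -0.01  0.17]
```

```bash
python3 -m crank '-.5 -.1 0 0 0 .17;-1 -.2 0 0 0 .17;-1.53 -.32 0 0 0 .17;-1.53 -.32 .5 0 0 .17;-1.53 -.32 .9 0 0 .17;-1.53 -.32 1.0 0 0 .17;-1.53 -.32 1.0 0 0 .17;-1.53 -.32 1.0 0 0 .17' 0.5; python3 -c "
from fit import *
plan(W(p,-18,1,124),p[2])
s=env.get_state();np.save('s2',np.r_[s['ee_pos'],s['tool_rot']])
a=eyes.read_camera('wrist')[:,:,::-1];cv2.imwrite('pics/w2.png',a[150:400,180:460])"
```

```text
t: 2.87
ee_pos: [561.7, 1.7, 199.5]
tool_rot: [-2.155, -2.286, -0.0]
wrist_force: [-0.4, 0.2, -0.1]
finger_gap: 42.8
grip_force: 0.0
shift [ 0.028 -0.017  1.888] turn [-0.   -0.   -0.01]
```

View pics/w2.png

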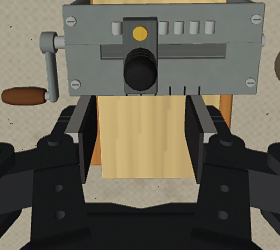

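The grip (about (320,222) in the full picture) sits midway between the fingers. I'll triangulate its top from the two wrist poses, then descend.

```bash
python3 -c "
from fit import *
v=np.load('s2.npy');W2=cam('wrist',dict(ee_pos=v[:3],tool_rot=v[3:]))
for q in((320,224),(320,226)):
  r=tri([(Wc,w(322,376)),(W2,q)]);print(r.x.round(1),r.cost.round(2),M(r.x))
r=tri([(Wc,w(328,226)),(W2,(319.5,183))]);print('cap',r.x.round(1),M(r.x))
"
python3 -m crank '0 0 .3 0 0 0;0 0 .6 0 0 0;0 0 .9 0 0 0;0 0 1.2 0 0 0;0 0 1.4 0 0 0;0 0 1.6 0 0 0;0 0 1.8 0 0 0;0 0 1.88 0 0 0'
```

```text
[561.2   1.6 149. ] 0.02 [-1.78e+01 -1.00e-01  1.49e+02]
[561.3  -2.2 142.4] 0.11 [-17.9  -4.  142.4]
cap [559.7  21.4 118.5] [-18.1  19.7 118.5]
t: 3.58
ee_pos: [560.9, 0.7, 122.7]
tool_rot: [-2.156, -2.283, 0.002]
wrist_force: [0.2, -0.0, -0.6]
finger_gap: 42.4
grip_force: 0.0
```

```bash
python3 -m crank '0 -.1 0 0 0 0;0 -.18 0 0 0 0;0 -.23 0 0 0 0;0 -.28 0 0 0 0;0 -.32 0 0 0 0;0 -.36 0 0 0 0;0 -.4 0 0 0 0;0 -.4 0 0 0 0'; python3 -m crank '0 -.02 0 0 0 0;0 -.04 0 0 0 0;0 -.06 0 0 0 0;0 -.08 0 0 0 0;0 -.1 0 0 0 0;0 -.12 0 0 0 0;0 -.12 0 0 0 0;0 -.12 0 0 0 0'
```

```text
t: 4.25
ee_pos: [547.5, -0.2, 124.9]
tool_rot: [2.154, 2.282, 0.004]
wrist_force: [1.8, 0.0, 0.8]
finger_gap: 42.5
grip_force: 1.2
t: 4.92
ee_pos: [540.3, -0.4, 124.0]
tool_rot: [-2.156, -2.284, 0.001]
wrist_force: [0.9, 0.3, 1.4]
finger_gap: 42.5
grip_force: 0.0
```

```bash
python3 -m crank '0 -.02 0 0 0 0;0 -.04 0 0 0 0;0 -.06 0 0 0 0;0 -.06 0 0 0 0;0 -.06 0 0 0 0;0 -.06 0 0 0 0;0 -.06 0 0 0 0;0 -.06 0 0 0 0'; python3 -m crank '0 -.02 0 0 0 0;0 -.04 0 0 0 0;0 -.06 0 0 0 0;0 -.06 0 0 0 0;0 -.06 0 0 0 0;0 -.06 0 0 0 0;0 -.06 0 0 0 0;0 -.06 0 0 0 0'
```

```text
t: 5.58
ee_pos: [539.1, -0.5, 124.2]
tool_rot: [2.156, 2.283, 0.001]
wrist_force: [2.8, 0.3, -1.4]
finger_gap: 42.8
grip_force: 1.5
t: 6.25
ee_pos: [539.0, -0.6, 124.4]
tool_rot: [2.153, 2.281, 0.006]
wrist_force: [6.9, 1.2, -6.1]
finger_gap: 43.0
grip_force: 3.5
```

```bash
python3 -m crank '0 -.03 0 0 0 0;0 -.06 0 0 0 0;0 -.09 0 0 0 0;0 -.12 0 0 0 0;0 -.12 0 0 0 0;0 -.12 0 0 0 0;0 -.12 0 0 0 0;0 -.12 0 0 0 0'
```

```text
t: 6.92
ee_pos: [538.9, -0.6, 125.1]
tool_rot: [2.148, 2.276, 0.015]
wrist_force: [13.8, 0.9, -10.0]
finger_gap: 42.8
grip_force: 6.7
```

Force doubled without motion, so the lever is at the hard stop (home). Now push the other way.

```bash
python3 -m crank '0 .2 0 0 0 0;0 .4 0 0 0 0;0 .55 0 0 0 0;0 .65 0 0 0 0;0 .7 0 0 0 0;0 .7 0 0 0 0;0 .7 0 0 0 0;0 .7 0 0 0 0'; python3 -m crank '0 .03 0 0 0 0;0 .06 0 0 0 0;0 .09 0 0 0 0;0 .12 0 0 0 0;0 .12 0 0 0 0;0 .12 0 0 0 0;0 .12 0 0 0 0;0 .12 0 0 0 0'
```

```text
t: 7.58
ee_pos: [558.4, 0.5, 124.0]
tool_rot: [-2.157, -2.283, 0.001]
wrist_force: [-0.4, -0.5, 0.1]
finger_gap: 42.9
grip_force: 0.0
t: 8.25
ee_pos: [560.8, 0.7, 123.8]
tool_rot: [-2.154, -2.28, 0.006]
wrist_force: [-5.1, -0.1, 3.7]
finger_gap: 43.1
grip_force: 2.8
```

```bash
python3 -m crank '0 .02 0 0 0 0;0 .04 0 0 0 0;0 .06 0 0 0 0;0 .08 0 0 0 0;0 .1 0 0 0 0;0 .12 0 0 0 0;0 .12 0 0 0 0;0 .12 0 0 0 0'; python3 -m crank '0 .02 0 0 0 0;0 .04 0 0 0 0;0 .06 0 0 0 0;0 .08 0 0 0 0;0 .08 0 0 0 0;0 .08 0 0 0 0;0 .08 0 0 0 0;0 .08 0 0 0 0'; python3 -m crank '0 .02 0 0 0 0;0 .04 0 0 0 0;0 .06 0 0 0 0;0 .08 0 0 0 0;0 .1 0 0 0 0;0 .1 0 0 0 0;0 .1 0 0 0 0;0 .1 0 0 0 0'
```

```text
t: 8.92
ee_pos: [570.1, 1.3, 124.3]
tool_rot: [2.155, 2.283, 0.002]
wrist_force: [-0.9, 0.6, 0.1]
finger_gap: 42.7
grip_force: 0.0
t: 9.58
ee_pos: [571.8, 1.4, 124.1]
tool_rot: [-2.157, -2.284, 0.0]
wrist_force: [0.4, 0.0, 0.6]
finger_gap: 42.5
grip_force: 0.2
t: 10.25
ee_pos: [572.9, 1.5, 123.8]
tool_rot: [-2.154, -2.28, 0.006]
wrist_force: [-6.0, 0.5, 6.1]
finger_gap: 43.0
grip_force: 3.1
```

```bash
python3 -m crank '0 .02 0 0 0 0;0 .04 0 0 0 0;0 .06 0 0 0 0;0 .08 0 0 0 0;0 .1 0 0 0 0;0 .12 0 0 0 0;0 .12 0 0 0 0;0 .12 0 0 0 0'; python3 -c "
from fit import *
s=env.get_state();np.save('s3',np.r_[s['ee_pos'],s['tool_rot']])
a=eyes.read_camera('wrist')[:,:,::-1];cv2.imwrite('pics/w3.png',a)
a=eyes.read_camera('top')[:,:,::-1];cv2.imwrite('pics/t3.png',a)"
```

```text
t: 10.92
ee_pos: [581.9, 1.9, 124.3]
tool_rot: [2.156, 2.283, 0.002]
wrist_force: [-0.0, -0.3, -0.1]
finger_gap: 42.5
grip_force: 0.0
```

```bash
python3 -m crank '0 .02 0 0 0 0;0 .04 0 0 0 0;0 .06 0 0 0 0;0 .08 0 0 0 0;0 .1 0 0 0 0;0 .1 0 0 0 0;0 .1 0 0 0 0;0 .1 0 0 0 0'
```

```text
t: 11.68
ee_pos: [583.9, 2.1, 124.0]
tool_rot: [-2.156, -2.283, 0.001]
wrist_force: [-2.5, -0.4, 2.3]
finger_gap: 42.8
grip_force: 1.2
```

```bash
python3 -m crank '0 .02 0 0 0 0;0 .04 0 0 0 0;0 .06 0 0 0 0;0 .08 0 0 0 0;0 .1 0 0 0 0;0 .12 0 0 0 0;0 .14 0 0 0 0;0 .15 0 0 0 0'; python3 -m crank '0 0 0 0 0 0;0 0 0 0 0 0;0 0 0 0 0 0;0 0 0 0 0 0;0 0 0 0 0 0;0 -.1 0 0 0 0;0 -.2 0 0 0 0;0 -.2 0 0 0 0'; python3 -c "
from fit import *
s=env.get_state();np.save('s4',np.r_[s['ee_pos'],s['tool_rot']])
a=eyes.read_camera('wrist')[:,:,::-1];cv2.imwrite('pics/w4.png',a)
a=cv2.resize(a[40:330,200:480],None,fx=2,fy=2,interpolation=cv2.INTER_CUBIC);cv2.imwrite('pics/w4c.png',a)"
```

```text
t: 12.35
ee_pos: [591.2, 2.5, 124.1]
tool_rot: [2.156, 2.284, 0.001]
wrist_force: [-1.0, -1.2, -0.6]
finger_gap: 42.7
grip_force: 0.6
t: 13.02
ee_pos: [581.3, 1.8, 124.0]
tool_rot: [-2.156, -2.283, 0.002]
wrist_force: [0.2, -0.3, -0.4]
finger_gap: 42.8
grip_force: 0.0
```

View pics/w4c.png

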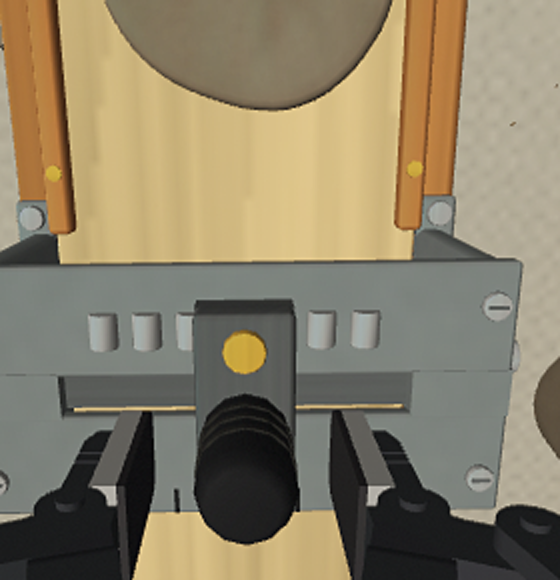

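```bash
python3 -c "
from fit import *
v=np.load('s4.npy');W4=cam('wrist',dict(ee_pos=v[:3],tool_rot=v[3:]))
u=lambda x,y:np.array([x/2+200-.25,y/2+40-.25])
print('cap',M(onz(W4,u(244.5,353),119)),'car',M(onz(W4,u(195,304),116)),M(onz(W4,u(294,303),116)))
print('pads',[M(onz(W4,u(x,330),98))[0] for x in(103,147,321,365)], 'line',M(onz(W4,u(177,500),98)))
plan(W(p,1.7,185,230),p[2])"
```

```text
cap [  2.9  19.8 119. ] car [ -9.1  31.4 116. ] [ 15.   31.6 116. ]
pads [np.float64(-36.0), np.float64(-23.8), np.float64(24.1), np.float64(36.2)] line [-17.3 -33.8  98. ]
shift [ 4.654 -0.043 -2.649] turn [-0.01 -0.   -0.03]
```

The cap measures about 3 mm short of the third notch, so I'll compare it with the earlier picture taken at notch 2.

```bash
cat > cap.py <<'E'
from fit import *
def capx(im,v):
    c=cam('wrist',dict(ee_pos=v[:3],tool_rot=v[3:]));h=cv2.cvtColor(im,cv2.COLOR_BGR2HSV)
    m=cv2.inRange(h,(15,150,120),(30,255,255));n,l,st,ce=cv2.connectedComponentsWithStats(m)
    for i in range(1,n):
        q=M(onz(c,ce[i],119))
        if st[i,4]>60 and abs(q[1]-20)<8 and abs(q[0])<50:print('cap',ce[i].round(1),st[i,4],q)
if __name__=="__main__":
    for k in(1,3,4):capx(cv2.imread(f'pics/w{k}.png'),np.load(f's{k}.npy'))
E
python3 cap.py; python3 -c "
import numpy as np
print(np.load('s3.npy'))"
```

```text
cap [306.6 241. ] 104 [-18.1  20.  119. ]
cap [302.3 215.9] 351 [ -6.   19.9 119. ]
cap [321.6 215.8] 354 [  2.8  20.1 119. ]
[5.81889696e+02 1.89139279e+00 1.24311403e+02 2.15561306e+00
 2.28317098e+00 1.95733789e-03]
```

```bash
python3 -m crank '0 0 0 0 0 0;0 0 0 0 0 0;0 0 0 0 0 0;0 0 0 0 0 0;0 0 0 0 0 0;0 0 0 0 0 0;0 0 0 0 0 0;0 0 0 0 0 0'; python3 -c "
from cap import *
s=env.get_state();a=eyes.read_camera('wrist')[:,:,::-1].copy();cv2.imwrite('pics/w5.png',a);capx(a,np.r_[s['ee_pos'],s['tool_rot']])"
```

```text
t: 13.73
ee_pos: [582.8, 2.0, 124.1]
tool_rot: [2.157, 2.284, 0.0]
wrist_force: [0.1, -0.6, 0.3]
finger_gap: 42.7
grip_force: 0.0
cap [318.7 215.8] 352 [  2.8  20.1 119. ]
```

```bash
python3 -m crank '0 .06 0 0 0 0;0 .12 0 0 0 0;0 .18 0 0 0 0;0 .22 0 0 0 0;0 .25 0 0 0 0;0 .25 0 0 0 0;0 .25 0 0 0 0;0 .25 0 0 0 0'; cat > look.py <<'E'
from cap import *
s=env.get_state();a=eyes.read_camera('wrist')[:,:,::-1].copy();capx(a,np.r_[s['ee_pos'],s['tool_rot']])
E
python3 look.py
python3 -m crank '0 .01 0 0 0 0;0 .02 0 0 0 0;0 .03 0 0 0 0;0 .03 0 0 0 0;0 .03 0 0 0 0;0 .03 0 0 0 0;0 .03 0 0 0 0;0 .03 0 0 0 0';python3 look.py
```

```text
t: 14.45
ee_pos: [592.6, 2.5, 124.1]
tool_rot: [-2.157, -2.284, 0.0]
wrist_force: [0.5, -0.2, -0.7]
finger_gap: 42.9
grip_force: 0.0
cap [305.  215.7] 356 [  6.   20.1 119. ]
t: 15.17
ee_pos: [593.9, 2.6, 124.1]
tool_rot: [-2.157, -2.284, 0.0]
wrist_force: [0.5, 0.2, 0.2]
finger_gap: 42.7
grip_force: 0.0
cap [302.4 215.8] 353 [  6.   20.1 119. ]
```

The lever now reads +6.0 machine x, which is the third notch. I'll back off, centre, lift and re-check.

```bash
python3 -m crank '0 -.1 0 0 0 0;0 -.2 0 0 0 0;0 -.2 -.4 0 0 0;0 -.2 -.9 0 0 0;0 -.2 -1.5 0 0 0;0 -.2 -2 0 0 0;0 -.2 -2 0 0 0;0 -.2 -2 0 0 0';python3 look.py; python3 -c "
from fit import *
plan(W(p,1.7,188,130),p[2])"
```

```text
t: 15.88
ee_pos: [586.1, 2.1, 205.1]
tool_rot: [2.156, 2.283, 0.003]
wrist_force: [-0.8, 0.8, -0.5]
finger_gap: 42.3
grip_force: 0.0
cap [318.5 179.5] 160 [  5.8  20.2 119. ]
shift [ 4.721 -0.126  1.851] turn [-0.   -0.   -0.03]
```

```bash
python3 -m crank '.8 -.13 0 0 0 0;1.6 -.13 0 0 0 0;2.4 -.13 0 0 0 0;3.2 -.13 .2 0 0 0;4 -.13 .7 0 0 0;4.5 -.13 1.3 0 0 0;4.72 -.13 1.85 0 0 0;4.72 -.13 1.85 0 0 0' 0.3; python3 -m crank '0 0 0 0 0 0;0 0 0 0 0 0;0 0 .5 0 0 0;0 0 1 0 0 0;0 0 1.2 0 0 0;0 0 1.4 0 0 0;0 0 1.4 0 0 0;0 0 1.4 0 0 0'; python3 -c "
from fit import *
s=env.get_state();print(M(s['ee_pos']));plan(W(p,1.7,185,48.5),p[2])
v=np.r_[s['ee_pos'],s['tool_rot']];np.save('s6',v);a=eyes.read_camera('wrist')[:,:,::-1];cv2.imwrite('pics/w6.png',a)"
```

```text
t: 16.6
ee_pos: [564.7, 193.5, 124.5]
tool_rot: [-2.146, -2.286, 0.014]
wrist_force: [-1.3, -0.7, 0.3]
finger_gap: 25.7
grip_force: 0.0
t: 17.27
ee_pos: [570.5, 189.7, 74.8]
tool_rot: [2.158, 2.283, 0.001]
wrist_force: [-0.6, 0.1, 0.8]
finger_gap: 25.7
grip_force: 0.0
[  2.8 187.1  74.8]
shift [-0.052 -0.027  0.656] turn [ 0.01  0.   -0.04]
```

View pics/w6.png

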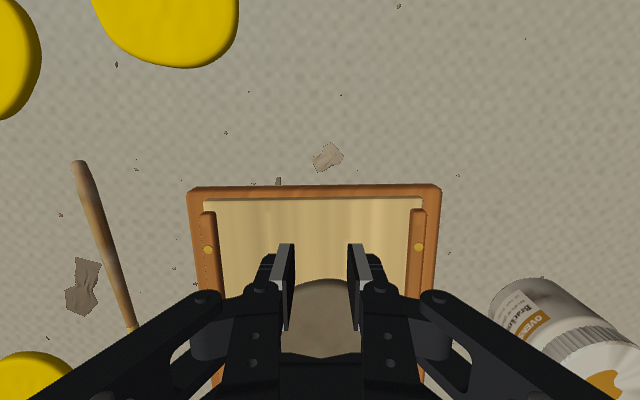

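The wrist view shows the slab's rear edge at about (320,281), the fingers at x = 290 and 352, and fences on both sides clear of the fingers.

```bash
python3 -c "
from fit import *
v=np.load('s6.npy');c=cam('wrist',dict(ee_pos=v[:3],tool_rot=v[3:]))
print('slab rear',M(onz(c,(320,280),57)),M(onz(c,(320,280),46)))
for z in(75,78):print('finger +y edge',M(onz(c,(285,243),z)),M(onz(c,(355,243),z)))
print('fence',M(onz(c,(217,240),55)),M(onz(c,(410,240),55)))
print('board end',M(onz(c,(320,197),46)))"
```

```text
slab rear [  2.3 165.7  57. ] [  2.3 159.3  46. ]
finger +y edge [-14.4 196.3  75. ] [ 19.4 196.1  75. ]
finger +y edge [-14.  197.6  78. ] [ 19.  197.5  78. ]
fence [-54.  189.4  55. ] [ 51.8 188.9  55. ]
board end [  2.5 211.1  46. ]
```

```bash
python3 -m crank '0 0 .2 0 0 0;0 0 .4 0 0 0;0 0 .5 0 0 0;0 0 .58 0 0 0;0 0 .65 0 0 0;0 0 .65 0 0 0;0 0 .65 0 0 0;0 0 .65 0 0 0'; python3 -m crank '-.06 0 0 0 0 0;-.12 0 0 0 0 0;-.18 0 0 0 0 0;-.24 0 0 0 0 0;-.3 0 0 0 0 0;-.36 0 0 0 0 0;-.42 0 0 0 0 0;-.48 0 0 0 0 0'; python3 -c "
from fit import *
s=env.get_state();print(M(s['ee_pos']))"
```

```text
t: 17.98
ee_pos: [570.0, 190.4, 48.2]
tool_rot: [2.157, 2.284, 0.0]
wrist_force: [-0.1, -0.6, 0.7]
finger_gap: 25.5
grip_force: 0.0
t: 18.65
ee_pos: [571.1, 171.4, 48.2]
tool_rot: [-2.157, -2.284, -0.001]
wrist_force: [0.3, 1.3, -0.2]
finger_gap: 26.3
grip_force: 0.5
[  2.3 168.7  48.2]
```

```bash
python3 -m crank '-.08 0 0 0 0 0;-.16 0 0 0 0 0;-.24 0 0 0 0 0;-.32 0 0 0 0 0;-.4 0 0 0 0 0;-.48 0 0 0 0 0;-.56 0 0 0 0 0;-.64 0 0 0 0 0';  python3 -m crank '-.08 0 0 0 0 0;-.16 0 0 0 0 0;-.24 0 0 0 0 0;-.32 0 0 0 0 0;-.4 0 0 0 0 0;-.48 0 0 0 0 0;-.52 0 0 0 0 0;-.54 0 0 0 0 0';python3 -c "
from fit import *
s=env.get_state();print(M(s['ee_pos']))
a=eyes.read_camera('wrist')[:,:,::-1];cv2.imwrite('pics/w7.png',a)
a=eyes.read_camera('side')[:,:,::-1];cv2.imwrite('pics/s7.png',a)
a=cv2.resize(a[145:255,260:360],None,fx=5.4,fy=5.4,interpolation=cv2.INTER_CUBIC);cv2.imwrite('pics/s7c.png',a)"
```

```text
t: 19.32
ee_pos: [572.4, 145.4, 48.1]
tool_rot: [-2.157, -2.284, 0.0]
wrist_force: [1.1, 0.7, -0.4]
finger_gap: 25.8
grip_force: 0.6
t: 19.98
ee_pos: [573.7, 123.5, 48.1]
tool_rot: [2.158, 2.283, -0.0]
wrist_force: [0.1, 0.2, -0.4]
finger_gap: 25.8
grip_force: 0.6
[  2.  120.8  48.1]
```

View pics/s7c.png

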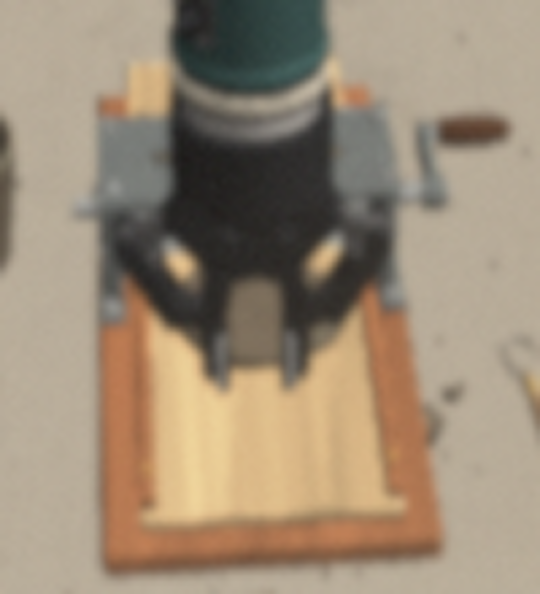

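The slab is between the fingers and sliding straight. I'll keep going slowly and watch for the force rise at the roller.

```bash
python3 -m crank '-.03 0 0 0 0 0;-.06 0 0 0 0 0;-.09 0 0 0 0 0;-.12 0 0 0 0 0;-.16 0 0 0 0 0;-.2 0 0 0 0 0;-.24 0 0 0 0 0;-.28 0 0 0 0 0';  python3 -m crank '-.02 0 0 0 0 0;-.04 0 0 0 0 0;-.06 0 0 0 0 0;-.08 0 0 0 0 0;-.1 0 0 0 0 0;-.12 0 0 0 0 0;-.12 0 0 0 0 0;-.12 0 0 0 0 0';python3 -c "
from fit import *
s=env.get_state();print(M(s['ee_pos']));v=np.r_[s['ee_pos'],s['tool_rot']]
a=eyes.read_camera('wrist')[:,:,::-1];cv2.imwrite('pics/w8.png',a)
c=cam('wrist',dict(ee_pos=v[:3],tool_rot=v[3:]))
h=cv2.cvtColor(np.ascontiguousarray(a),cv2.COLOR_BGR2HSV)
col=h[200:345,320];print([tuple(int(k) for k in q) for q in col[::6]])
for y in range(240,330,10):print(y,M(onz(c,(320,y),57))[1],end='; ')"
```

```text
t: 20.75
ee_pos: [574.3, 112.7, 48.1]
tool_rot: [2.157, 2.284, -0.0]
wrist_force: [-0.7, 1.8, -0.4]
finger_gap: 25.4
grip_force: 0.6
t: 21.42
ee_pos: [574.6, 107.9, 48.1]
tool_rot: [2.157, 2.284, -0.0]
wrist_force: [0.4, 1.1, 0.8]
finger_gap: 25.9
grip_force: 0.4
[  2.  105.2  48.1]
[(21, 108, 180), (21, 108, 180), (21, 107, 181), (20, 106, 181), (20, 106, 181), (21, 106, 181), (21, 106, 181), (21, 106, 181), (21, 106, 181), (21, 106, 181), (21, 106, 182), (21, 106, 181), (21, 107, 181), (18, 82, 53), (17, 85, 93), (20, 74, 107), (20, 76, 107), (19, 78, 108), (19, 80, 108), (19, 75, 109), (20, 78, 108), (20, 83, 108), (17, 79, 106), (18, 78, 108), (18, 76, 107)]
240 119.6; 250 114.7; 260 109.6; 270 104.5; 280 99.3; 290 93.9; 300 88.5; 310 83.0; 320 77.3;
```

```bash
python3 -m crank '-.02 0 0 0 0 0;-.04 0 0 0 0 0;-.05 0 0 0 0 0;-.05 0 0 0 0 0;-.05 0 0 0 0 0;-.05 0 0 0 0 0;-.05 0 0 0 0 0;-.05 0 0 0 0 0';  python3 -m crank '-.02 0 0 0 0 0;-.04 0 0 0 0 0;-.05 0 0 0 0 0;-.05 0 0 0 0 0;-.05 0 0 0 0 0;-.05 0 0 0 0 0;-.05 0 0 0 0 0;-.05 0 0 0 0 0'
```

```text
t: 22.13
ee_pos: [574.8, 106.0, 48.1]
tool_rot: [2.157, 2.284, -0.0]
wrist_force: [-0.6, 1.0, 0.1]
finger_gap: 25.7
grip_force: 0.4
t: 22.8
ee_pos: [574.8, 104.5, 48.1]
tool_rot: [-2.156, -2.284, -0.0]
wrist_force: [-0.9, 3.4, -0.2]
finger_gap: 25.6
grip_force: 1.5
```

Force is rising (3.4 N). One more small step will tell whether this is contact with the roller.

```bash
python3 -m crank '-.02 0 0 0 0 0;-.04 0 0 0 0 0;-.05 0 0 0 0 0;-.05 0 0 0 0 0;-.05 0 0 0 0 0;-.05 0 0 0 0 0;-.05 0 0 0 0 0;-.05 0 0 0 0 0'; python3 -c "
from fit import *
s=env.get_state();print(s['wrist_force'],M(s['ee_pos']));v=np.r_[s['ee_pos'],s['tool_rot']]
a=np.ascontiguousarray(eyes.read_camera('wrist')[:,:,::-1]);cv2.imwrite('pics/w9.png',a)
c=cam('wrist',dict(ee_pos=v[:3],tool_rot=v[3:]))
V=cv2.cvtColor(a,cv2.COLOR_BGR2HSV)[:,320,2].astype(int)
y=np.where(V[200:340]<120)[0][0]+200;print(y,M(onz(c,(320,y),57)),M(onz(c,(320,y),46)))"
```

```text
t: 23.47
ee_pos: [574.8, 103.9, 48.1]
tool_rot: [-2.154, -2.284, -0.002]
wrist_force: [0.6, 5.3, 0.7]
finger_gap: 25.7
grip_force: 2.7
[0.57756549 5.2903018  0.65342265] [  1.9 101.1  48.1]
275 [ 1.6 97.8 57. ] [ 1.6 91.7 46. ]
```

```bash
python3 -m crank '-.02 0 0 0 0 0;-.04 0 0 0 0 0;-.05 0 0 0 0 0;-.05 0 0 0 0 0;-.05 0 0 0 0 0;-.05 0 0 0 0 0;-.05 0 0 0 0 0;-.05 0 0 0 0 0'; python3 -m crank '.1 0 0 0 0 0;.3 0 0 0 0 0;.6 0 0 0 0 0;1 0 0 0 0 0;1.3 0 -.2 0 0 0;1.4 0 -.8 0 0 0;1.4 0 -1.5 0 0 0;1.4 0 -2.2 0 0 0'; python3 -m crank '0 0 -.5 0 0 0;0 0 -1 0 0 0;-.3 0 -1.6 0 0 0;-.8 0 -2.2 0 0 0;-1.3 0 -2.4 0 0 0;-1.8 0 -2.4 0 0 0;-2.0 0 -2.4 0 0 0;-2.0 0 -2.4 0 0 0'; python3 -c "
from cap import *
s=env.get_state();print(M(s['ee_pos']));v=np.r_[s['ee_pos'],s['tool_rot']];np.save('s10',v)
a=np.ascontiguousarray(eyes.read_camera('wrist')[:,:,::-1]);cv2.imwrite('pics/w10.png',a);capx(a,v)"
```

```text
t: 24.18
ee_pos: [574.9, 103.5, 48.1]
tool_rot: [-2.152, -2.285, -0.003]
wrist_force: [-0.3, 8.0, 0.5]
finger_gap: 25.5
grip_force: 3.8
t: 24.85
ee_pos: [571.1, 156.5, 136.4]
tool_rot: [-2.156, -2.285, 0.003]
wrist_force: [-0.3, -0.3, 0.4]
finger_gap: 26.0
grip_force: 0.0
t: 25.52
ee_pos: [576.1, 73.3, 232.2]
tool_rot: [2.162, 2.278, -0.002]
wrist_force: [-0.1, -0.4, -0.3]
finger_gap: 25.4
grip_force: 0.0
[  1.4  70.5 232.2]
cap [326.2 252. ] 106 [  5.9  20.7 119. ]
```

View pics/w10.png

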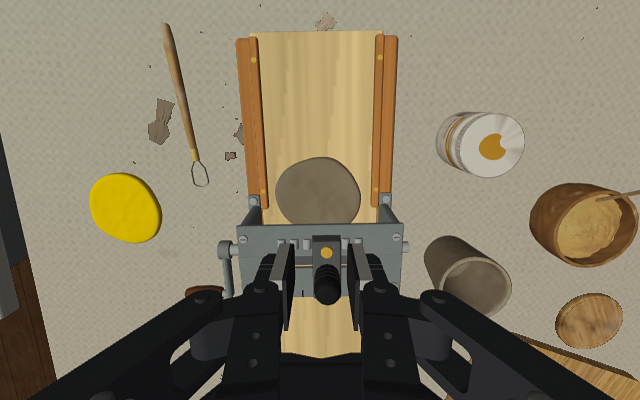

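The slab's edge is under the bridge at the rollers, with its rear edge at about (320,157). The cap at (326,252) gives lever x = 5.9 mm, the third notch. The loop tool, jar and beaker look undisturbed, and the arm is clear.

```bash
python3 -c "
from cell import ticket
print(ticket.sign_off())"
```

```text
the job is handed in; nothing more can be done
None
```

The job is handed in: the lever went home to the closed stop, then three clicks, and now reads in the third notch (5.9 mm against 6 mm); the slab was slid along the feed board until it stopped firm against the rollers at 8 N.

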